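# Stand the windowed meter plate up against the mesh fence

## Task

Three green meter plates lie sloping in the bench rack. Tip the one with the round window up on its lower edge, by pushing its raised edge over towards the mesh fence, until it stands upright leaning on the fence by itself; do not lift it out of the rack, and leave the other two plates lying as they are.

Things in the scene. Friction and masses are not known exactly. Their poses are not given: they have to be found in the camera images.
- rack: Fixed rack: 12 mm plywood board 500 mm wide (y), wire mesh fence (400 wide, 100 tall) leaning 12 deg back, 10 mm rest bar in front. Origin at table height under the middle of the foot line (fence's face meets board); x away from the robot through the fence, y along it, z up. Bar centre at x -79, z 50 mm. Three plates lie across it at 30 deg, 125 mm apart, any order, lower edges against the fence's foot.
- round_plate: Plate with a round 55 mm window: stand it up. Green enamel, 120 x 90 x 6 mm, 0.22 kg, loose. Origin: centre; x along the 120 mm from raised to lower edge, z face normal. Raised edge (robot's side): underside corner at rack x -107, z 72 mm, 35 mm past the bar. Pushed, it swings on a 120 mm arc about the foot line; follow the arc, a level push may jam. Past vertical it falls back on the fence and stays.
- slot_plate: Plate with a rectangular window (30 x 60 mm), to be left lying. Otherwise the same size, green enamel and axes as the round-window plate. Origin at its centre; lies at 30 degrees.
- blank_plate: Plate without a window, to be left lying. Otherwise the same size, green enamel and axes as the round-window plate. Origin at its centre; lies at 30 degrees.
Mind the look-alikes: they are no part of the job. Leave any blue or red look-alike of the round_plate alone.

How it is judged:
By the outcome, as a careful person would: the job done as asked, in the order asked, and still so for the second after the job is handed in, with the robot touching nothing.
It also fails if it takes over 35 s, if anything falls off the work surface, if the arm or the gripper's body presses on something with over 40 N, if the wrist force passes 120 N, or if a joint passes its speed limit or range.

## Robot

A 6-joint arm with a two-finger parallel gripper is mounted at the origin on the work surface. World frame = base frame: x ahead of the robot, y to its left, z up, the work surface at z = 0. Lengths are in m, angles in degrees, forces in N, time in s.
With the tool pointing down it reaches from about 0.275 to 0.975 m from the base axis. Payload 8.4 kg.
Tool frame: the origin (TCP) lies midway between the tips of the shut fingers; the grasp point (between the pads) lies 19 mm behind it; z points along the fingers, x is the direction in which the jaws open and shut, and the axes are right-handed (so a half turn about z gives the same grasp; the last joint's range is limited). The gripper opens to 92 mm and grips with 3 to 60 N. Pads are 20 mm wide; open, the fingers measure 128 mm over their backs; the gripper's body (75 mm by 189 mm) begins 69 mm behind the grasp point.
Start: joints at [-0.138, 20.225, 93.587, -0, 66.188, -0.138], TCP at [0.625, -0, 0.215] pointing down, gripper open.
Joint ranges: [-150.9, 150.9], [-52.94, 120.26], [3.33, 152.33], [-74.26, 254.26], [0, 154.13], [-172.89, 172.89]. Speed limits (degrees/s): [127.2, 127.2, 159.86, 180, 180, 180].

## Interface

Orientations are given as [roll, pitch, yaw] about the fixed x, y, z axes, in that order (R = Rz(yaw) Ry(pitch) Rx(roll)).
In Python, from cell import arm gives the robot as it stands. Calls block until the motion is done:
- arm.movep(position, orientation): joint-space move of the TCP to a pose.
- arm.move_linear(position, attitude=None, speed=0.15): straight line of the TCP; attitude=None keeps the orientation; speed is the mean speed in m/s.
- arm.goto_joints(angles): joint-space move.
- arm.command_gripper(opening): opening from 0.0 (shut) to 1.0 (fully open); the grip force is fixed at half the most; returns when the fingers have stopped.
- arm.sleep(seconds).
- arm.ik(position, orientation): joint angles nearest the present ones, or None.
- arm.get_state(): the state.
- arm.capture(name): name is "scene" or "side" or "wrist"; returns (picture, depth): 420x560x3 uint8, red, green, blue; 420x560 float32, m along the optical axis (not along the pixel's ray), 0 where there is no reading.
- arm.get_calibration(name): a dict with "mtx" (3x3 intrinsics, pixels), "R" (3x3) and "t" (3): a world point X has camera coordinates R X + t. Camera axes: x right, y down, z forward; pixel columns grow to the right and rows downward; lengths in m; the calibration is good to about 2 mm. A picture is of the moment at which its call begins: read the wrist's pose just before it. get_calibration takes no time and is no camera call; for the wrist camera it gives the pose at the moment of the call.
A pose or a line that the arm cannot do raises arm.PlanningError and nothing moves.
- arm.hand_in(): hands the job in, once; it reports no verdict.
Trained networks look in the newest picture that a camera, given by its name, has taken for a name from the list of things; names that differ only in an ending like _2 or _b are one class to them, and where a whole thing is asked for, a point or a joint stands for the part that bears it (a point fixed in the world has none). Each returns a list of dicts, best first, with "score" (0 to 1); they miss things now and then, are a little off and sometimes report something else, mostly with a low value. They report only what shows in the picture. A call takes as long as a camera call. They do not tell look-alikes from the thing itself.
- arm.outline_of(camera, query): "mask" (420x560 bool, what is visible of it) and "bbox" ([centre column, centre row, width, height] in pixels, round what is visible of it).
- arm.pinpoint(camera, query): "centre" ([column, row] in pixels: a listed point, or the origin of a listed thing).
The state is a dict: "t": time; "joint_positions": joint angles; "qvel": joint speeds; "joint_torque": joint torques, N m; "position": TCP position; "ee_rot": TCP orientation; "force": force on the tool from outside, world axes, zero at the start; "wrist_torque": the same for the moment, N m; "finger_gap": opening from 0.0 (shut) to 1.0 (fully open).
Only numpy, scipy, OpenCV 4.12 (cv2) and the standard library are available. Lean on these libraries where they do the work, as an engineer would, in place of code of your own. Each camera call takes 0.05 s, during which the arm holds its last target. There are 200 camera calls.

## Working session

There is one attempt and no reset: what is moved stays moved. The work goes in short steps, each a Python script; the robot and the scene stay as the last script left them, time stands still between calls to the robot, and variables do not carry over. Pictures are saved under pics/ and viewed, about 8 in all and at most 12, crops included, and the job is handed in when it is done.

```bash
mkdir -p pics; ls; python3 - <<'E'
from cell import arm
import cv2,numpy as np
ims=[]
for c in ["scene","side"]:
    p,d=arm.capture(c); np.savez(f"pics/{c}.npz",p=p,d=d,**arm.get_calibration(c))
    cv2.imwrite(f"pics/{c}0.png",p[:,:,::-1])
    for q in ["rack","round_plate","slot_plate","blank_plate"]:
        print(c,q,[(np.round(r["centre"],1).tolist(),round(r["score"],2)) for r in arm.pinpoint(c,q)][:4])
print(arm.get_state()["t"])
E
```

```text
pics
scene rack [([202.0, 254.9], 0.64)]
scene round_plate [([223.0, 231.2], 0.93), ([293.7, 411.0], 0.89), ([400.1, 216.7], 0.69)]
scene slot_plate [([264.8, 262.8], 0.7)]
scene blank_plate [([184.2, 200.5], 0.96)]
side rack [([230.4, 190.8], 0.63)]
side round_plate [([371.3, 273.2], 0.94), ([175.1, 299.9], 0.87), ([250.5, 175.9], 0.71)]
side slot_plate [([247.3, 214.2], 0.76)]
side blank_plate [([251.1, 146.1], 0.86)]
0.5
```

View pics/scene0.png

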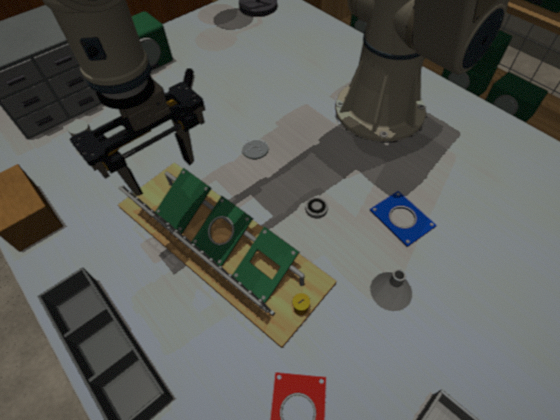

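View pics/side0.png

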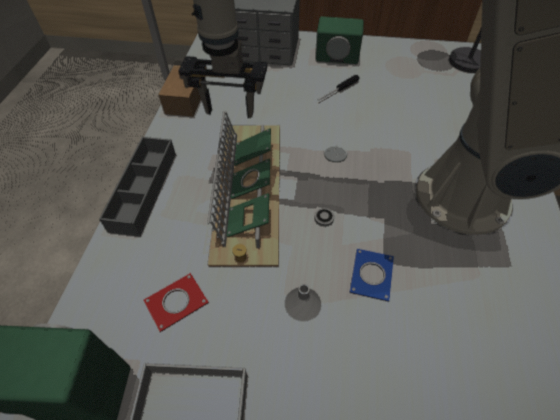

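The round-window green plate is the middle one, at scene (223,231) and side (250,176). Candidates that could be mistaken for it:
- red flat plate: scene (294,411), side (175,300)
- blue flat plate: scene (400,217), side (371,273)
- slot plate: scene (265,263)
- blank plate: scene (184,200)

Next I'll locate it, along with the rack axis.

```bash
python3 - <<'E'
import numpy as np,cv2
from cell import arm
C={c:np.load(f"pics/{c}.npz") for c in["scene","side"]}
def P(c): return c["mtx"]@np.c_[c["R"],c["t"]]
px={"blank":((184.2,200.5),(251.1,146.1)),"round":((223,231.2),(250.5,175.9)),"slot":((264.8,262.8),(247.3,214.2))}
cs={}
for n,(a,b) in px.items():
    X=cv2.triangulatePoints(P(C["scene"]),P(C["side"]),np.array(a).reshape(2,1),np.array(b).reshape(2,1))[:,0];X=X[:3]/X[3]
    cs[n]=X; print(n,X.round(4))
for cn in C:
    for n in px:
        r=[m for m in arm.outline_of(cn,n+"_plate")]
        k=0 if cn=="scene" else 1
        r=[m for m in r if np.hypot(*(np.array(m["bbox"][:2])-px[n][k]))<25]
        if not r: print(cn,n,"none");continue
        c=C[cn];m=cv2.erode(r[0]["mask"].astype(np.uint8),np.ones((3,3)))>0
        hsv=cv2.cvtColor(c["p"],cv2.COLOR_RGB2HSV);m&=(hsv[...,0]>45)&(hsv[...,0]<90)&(hsv[...,1]>90)&(c["d"]>0)
        v,u=np.nonzero(m);d=c["d"][v,u]
        X=(np.linalg.inv(c["mtx"])@np.c_[u,v,np.ones(len(u))].T*d).T
        X=(X-c["t"])@c["R"]
        for _ in range(4):
            mu=X.mean(0);nn=np.linalg.svd(X-mu,full_matrices=False)[2][2];nn*=np.sign(nn[2])
            e=(X-mu)@nn;X=X[abs(e)<max(.003,2*e.std())]
        rect=cv2.minAreaRect(X[:,:2].astype(np.float32))
        print(cn,n,len(X),"mean",mu.round(4),"n",nn.round(3),"tilt",np.degrees(np.arccos(nn[2])).round(1),"yaw",np.degrees(np.arctan2(-nn[1],-nn[0])).round(1),"rect",np.round(rect[0],4),np.round(rect[1],3),round(rect[2],1),"zrange",X[:,2].min().round(3),X[:,2].max().round(3))
d=cs["blank"]-cs["slot"];print("rack y dir yaw-90",np.degrees(np.arctan2(d[1],d[0]))-90,np.linalg.norm(d))
p=C["scene"]["p"][150:320,100:350,::-1];cv2.imwrite("pics/crop1.png",cv2.resize(p,None,fx=3,fy=3,interpolation=cv2.INTER_CUBIC))
E
```

```text
blank [ 0.5917 -0.0496  0.0609]
round [0.573  0.0645 0.0594]
slot [0.5564 0.1794 0.0528]
scene blank 1615 mean [ 0.591  -0.0633  0.0478] n [0.494 0.069 0.867] tilt 29.9 yaw -172.0 rect [ 0.592  -0.0645] [0.1   0.088] 8.7 zrange 0.017 0.078
scene round 1292 mean [0.5731 0.0586 0.0482] n [0.496 0.068 0.866] tilt 30.1 yaw -172.2 rect [0.5743 0.0566] [0.101 0.089] 8.2 zrange 0.017 0.078
scene slot 1679 mean [0.5565 0.1772 0.048 ] n [0.495 0.069 0.866] tilt 30.0 yaw -172.1 rect [0.5568 0.1759] [0.1   0.086] 7.3 zrange 0.017 0.078
side blank 80 mean [ 0.5929 -0.0572  0.0453] n [0.504 0.064 0.862] tilt 30.5 yaw -172.8 rect [ 0.5914 -0.0634] [0.091 0.08 ] 7.8 zrange 0.017 0.074
side round none
side slot 81 mean [0.5538 0.1778 0.0487] n [0.496 0.068 0.866] tilt 30.0 yaw -172.2 rect [0.5569 0.179 ] [0.1   0.075] 9.4 zrange 0.015 0.077
rack y dir yaw-90 -171.24242329665526 0.23178891381910896
```

View pics/crop1.png

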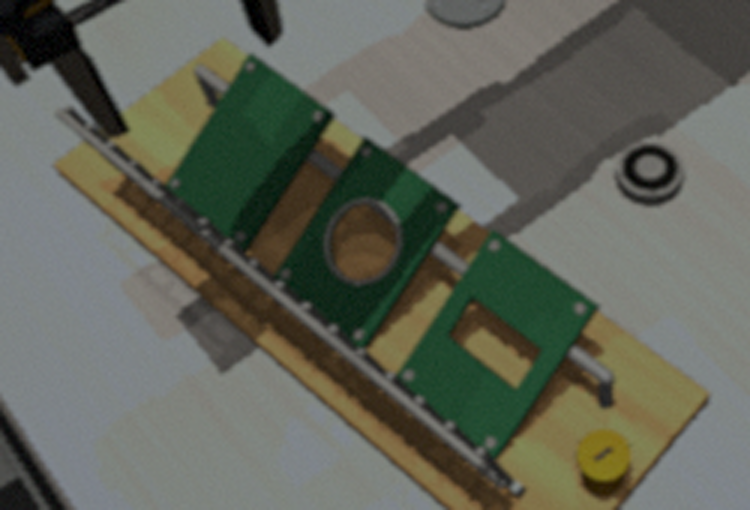

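```bash
cat > h.py <<'E'
import numpy as np
from scipy.spatial.transform import Rotation as Ro
from cell import arm
YAW=7.9; u=np.array([np.cos(np.radians(YAW)),np.sin(np.radians(YAW)),0]); yv=np.array([-u[1],u[0],0]); Z=np.array([0,0,1.])
O=np.array([.574,.057,0])+.052*u
def pose(th,phi,s=.02,off=.012,back=0.,flip=1):
    """finger flank on the raised underside corner when plate is at th; finger dips phi; s = tip past corner"""
    t,p=np.radians([th,phi])
    a=np.cos(p)*u-np.sin(p)*Z; n=np.sin(p)*u+np.cos(p)*Z
    c=O-.003*u+.012*Z+.12*(-np.cos(t)*u+np.sin(t)*Z)
    x=flip*yv
    R=Ro.from_matrix(np.c_[x,np.cross(a,x),a])
    return (c+(s-back)*a-off*n), R.as_euler("xyz",degrees=True)
E
python3 - <<'E'
from h import *
s=arm.get_state();print(s["ee_rot"],s["finger_gap"],s["t"])
for f in(1,-1):
  for th in(22,30,60,95):
    for phi in(25,35,45,55,65,75,90):
      if abs(phi-th)<40:
        q=[arm.ik(*pose(th,phi,back=b,flip=f)) for b in (0,.08)]
        print(f,th,phi,[None if k is None else np.round(k).tolist() for k in q])
E
```

```text
[ 1.79999505e+02  1.99430565e-03 -1.58815843e-03] 1.0052588597521588 0.8
1 22 25 [[1.0, 57.0, 150.0, 174.0, 91.0, 87.0], None]
1 22 35 [[2.0, 42.0, 149.0, 175.0, 66.0, 89.0], None]
1 22 45 [[3.0, 30.0, 145.0, 174.0, 40.0, 91.0], [1.0, 16.0, 151.0, 171.0, 32.0, 93.0]]
1 22 55 [[3.0, 23.0, 140.0, 172.0, 18.0, 94.0], [3.0, 8.0, 143.0, 155.0, 7.0, 110.0]]
1 30 25 [[1.0, 52.0, 150.0, 174.0, 87.0, 88.0], None]
1 30 35 [[2.0, 38.0, 148.0, 175.0, 61.0, 89.0], None]
1 30 45 [[3.0, 27.0, 144.0, 174.0, 36.0, 91.0], [2.0, 12.0, 150.0, 170.0, 27.0, 94.0]]
1 30 55 [[4.0, 20.0, 139.0, 170.0, 15.0, 96.0], [3.0, 6.0, 142.0, 135.0, 4.0, 131.0]]
1 30 65 [[4.0, 18.0, 133.0, 20.0, 5.0, -113.0], [4.0, 6.0, 134.0, 6.0, 16.0, -100.0]]
1 60 25 [[2.0, 39.0, 146.0, 175.0, 70.0, 89.0], None]
1 60 35 [[3.0, 27.0, 144.0, 174.0, 46.0, 91.0], [2.0, 16.0, 150.0, 172.0, 41.0, 92.0]]
1 60 45 [[4.0, 20.0, 139.0, 172.0, 24.0, 94.0], [3.0, 6.0, 143.0, 165.0, 15.0, 101.0]]
1 60 55 [[4.0, 16.0, 133.0, 150.0, 4.0, 117.0], [4.0, 3.0, 135.0, 21.0, 7.0, -114.0]]
1 60 65 [[5.0, 15.0, 126.0, 6.0, 14.0, -99.0], [4.0, 4.0, 127.0, 
[... 1229 characters left out ...]
0, 172.0, 41.0, -88.0]]
-1 60 45 [[4.0, 20.0, 139.0, 172.0, 24.0, -86.0], [3.0, 6.0, 143.0, 165.0, 15.0, -79.0]]
-1 60 55 [[4.0, 16.0, 133.0, 150.0, 4.0, -63.0], [4.0, 3.0, 135.0, 21.0, 7.0, 66.0]]
-1 60 65 [[5.0, 15.0, 126.0, 6.0, 14.0, 81.0], [4.0, 4.0, 127.0, 4.0, 24.0, 83.0]]
-1 60 75 [[5.0, 17.0, 119.0, 2.0, 29.0, 86.0], [5.0, 8.0, 118.0, 1.0, 39.0, 86.0]]
-1 60 90 [[5.0, 22.0, 108.0, -0.0, 50.0, 88.0], [5.0, 16.0, 105.0, -0.0, 59.0, 88.0]]
-1 95 65 [[5.0, 19.0, 118.0, 4.0, 19.0, 84.0], [5.0, 9.0, 118.0, 3.0, 27.0, 85.0]]
-1 95 75 [[5.0, 21.0, 110.0, 1.0, 34.0, 87.0], [5.0, 13.0, 109.0, 1.0, 43.0, 87.0]]
-1 95 90 [[6.0, 26.0, 99.0, -0.0, 55.0, 88.0], [6.0, 21.0, 95.0, -0.0, 64.0, 88.0]]
```

```bash
python3 - <<'E'
from h import *
import cv2
arm.command_gripper(0.0)
p,r=pose(30,68)
arm.movep(p-.05*u+.1*Z,r)
arm.move_linear(p-.05*u)
arm.move_linear(p-.008*u,speed=.1)
s=arm.get_state();print(s["t"],s["position"],p,s["force"],s["finger_gap"])
a,_=arm.capture("scene");b,_=arm.capture("side")
f=lambda i,y,x:cv2.resize(i[y:y+150,x:x+200,::-1],None,fx=2,fy=2)
cv2.imwrite("pics/a1.png",np.hstack([f(a,150,110),f(b,110,170)]))
E
```

```text
5.0333 [0.50765329 0.04786428 0.0489938 ] [0.51599862 0.04895164 0.04896104] [-0.04383652 -0.48730782 -1.00041015] 0.005392021068639134
```

View pics/a1.png

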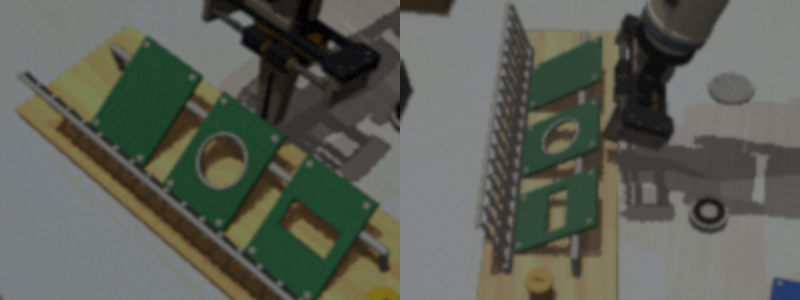

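The shut fingers are centred just in front of the round plate's raised edge (left half about (265,120)). All three plates are still lying, so I'll push along the arc.

```bash
python3 - <<'E'
from h import *
import cv2
pics=[]
def snap():
    b,_=arm.capture("side");pics.append(cv2.resize(b[90:260,170:310,::-1],None,fx=1.9,fy=1.9))
ok=True
for th in range(30,64,4):
    phi=max(68,th)
    arm.move_linear(*pose(th,phi),speed=.06)
    s=arm.get_state();F=np.array(s["force"])
    print(th,round(s["t"],2),(F@u).round(2),F.round(2)[1:],)
    if th in(42,62): snap()
    if np.linalg.norm(F)>12: print("stop");break
snap()
cv2.imwrite("pics/a2.png",np.hstack(pics))
E
```

```text
30 5.42 -0.88 [-0.65 -0.16]
34 5.71 -0.67 [ 0.3  -0.62]
38 6.0 -2.76 [0.63 0.6 ]
42 6.29 -0.68 [-0.64 -0.48]
46 6.63 -1.31 [-0.46 -0.2 ]
50 6.92 -0.49 [0.09 0.42]
54 7.22 0.43 [-0.24 -0.62]
58 7.51 -0.47 [-0.66  0.45]
62 7.8 -0.97 [0.16 0.07]
```

View pics/a2.png

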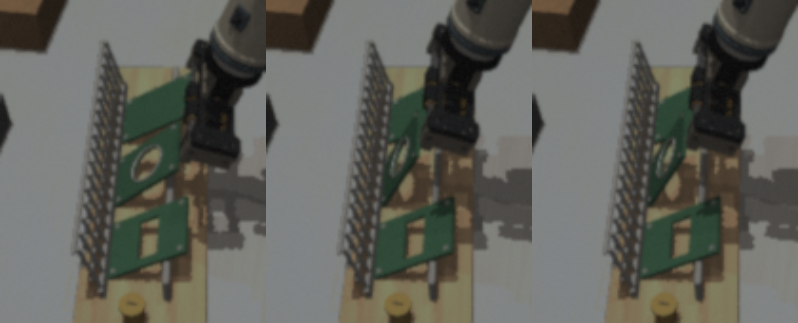

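The plate is swinging up about its foot, now steep at (660,155) in the right panel, with low force. I'll continue past vertical.

```bash
python3 - <<'E'
from h import *
import cv2
for th in list(range(66,91,4))+[92,94,96,98,100]:
    arm.move_linear(*pose(th,min(90,max(68,th))),speed=.05)
    s=arm.get_state();F=np.array(s["force"])
    print(th,round(s["t"],2),(F@u).round(2),F.round(2)[1:],)
    if np.linalg.norm(F)>10: print("stop");break
arm.sleep(.3)
a,_=arm.capture("scene");b,_=arm.capture("side")
f=lambda i,y,x:cv2.resize(i[y:y+150,x:x+200,::-1],None,fx=2,fy=2)
cv2.imwrite("pics/a3.png",np.hstack([f(a,150,110),f(b,110,170)]))
E
```

```text
66 8.22 -1.21 [-0.22  0.32]
70 8.52 -1.05 [-0.16 -0.13]
74 8.81 -0.51 [-0.71 -1.25]
78 9.1 -0.46 [-0.13  0.18]
82 9.39 -0.74 [-0.06  0.57]
86 9.68 -0.44 [ 0.28 -0.02]
90 9.97 0.38 [-1.11 -0.42]
92 10.22 0.23 [ 0.33 -0.32]
94 10.47 0.04 [-0.78  0.58]
96 10.72 0.39 [-0.41  0.07]
98 10.97 0.09 [0.22 0.47]
100 11.22 -2.41 [-0.91  0.83]
```

View pics/a3.png

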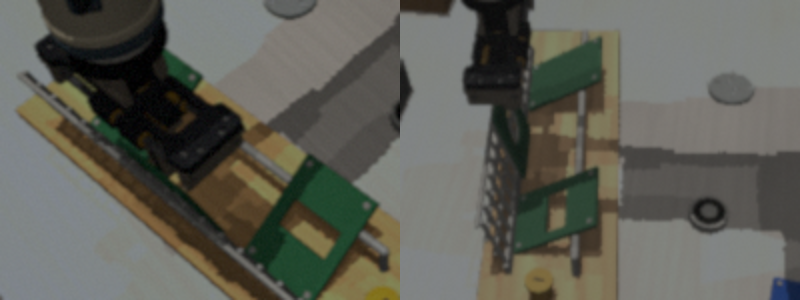

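The plate is on the fence (right half, about (510,140)), with a slight contact force. I'll back off straight towards the robot and check.

```bash
python3 - <<'E'
from h import *
import cv2
p=np.array(arm.get_state()["position"])
arm.move_linear(p-.06*u,speed=.08)
arm.move_linear(p-.15*u+.15*Z,speed=.2)
arm.sleep(.5)
ims=[]
for c,(y,x) in {"scene":(150,110),"side":(110,170)}.items():
    a,d=arm.capture(c);ims.append(cv2.resize(a[y:y+150,x:x+200,::-1],None,fx=2,fy=2))
    k=arm.get_calibration(c)
    for q in["round","slot","blank"]:
        for r in arm.outline_of(c,q+"_plate"):
            hsv=cv2.cvtColor(a,cv2.COLOR_RGB2HSV);m=r["mask"]&(hsv[...,0]>45)&(hsv[...,0]<90)&(hsv[...,1]>90)&(d>0)
            v,w=np.nonzero(m)
            if len(v)<60: continue
            X=((np.linalg.inv(k["mtx"])@np.c_[w,v,np.ones(len(v))].T*d[v,w]).T-k["t"])@k["R"]
            for _ in range(4):
                mu=X.mean(0);nn=np.linalg.svd(X-mu,full_matrices=False)[2][2];e=(X-mu)@nn;X=X[abs(e)<max(.003,2*e.std())]
            print(c,q,len(X),mu.round(3),nn.round(3),X[:,2].min().round(3),X[:,2].max().round(3))
cv2.imwrite("pics/a4.png",np.hstack(ims));s=arm.get_state();print(s["t"],s["force"])
E
```

```text
scene round 176 [0.646 0.075 0.123] [-0.968 -0.14   0.209] 0.033 0.132
scene slot 1936 [0.556 0.178 0.048] [-0.494 -0.07  -0.867] 0.017 0.079
scene blank 1643 [ 0.59  -0.063  0.049] [0.494 0.073 0.866] 0.017 0.079
side round 76 [0.637 0.069 0.084] [-0.968 -0.142  0.209] 0.023 0.129
side slot 111 [0.558 0.182 0.046] [-0.498 -0.077 -0.864] 0.019 0.076
side blank 89 [ 0.595 -0.061  0.045] [0.5   0.063 0.863] 0.02 0.074
14.45 [-0.63562944 -0.35346083  0.6339912 ]
```

View pics/a4.png

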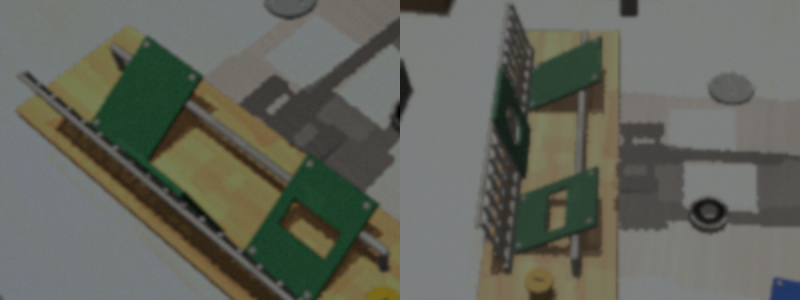

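The round plate leans on the fence by itself, 12° past vertical and spanning z of about 0.02–0.13 m. The other two plates are unmoved at 30°.

```bash
python3 -c "
from cell import arm
arm.hand_in()"
```

```text
the job is handed in; nothing more can be done
```

The round-window plate now stands upright, leaning on the mesh fence by itself, and I have handed the job in. I tipped it by putting the shut fingers under its raised edge and following the arc about its foot past vertical. I then backed the arm clear.

The last checks, made about half a second after the arm had backed away:
- **Round plate:** depth readings put it 12° past vertical, which matches the fence's lean. Its lower edge is still at the foot of the fence.
- **Other two plates:** the slot plate and the blank plate still lie at 30°, within about 2 mm of where they started in the scene camera. The side camera agrees, but with few depth points.
- **Forces and time:** the wrist force I sampled after each push step stayed under about 3 N, and the clock read about 14.5 s.

No check failed or disagreed in these last checks. Early on, the side camera gave no usable outline of the round plate, so I located it from the scene camera's depth.

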